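# Fit the drive shaft into the bearing rig

## Task

Take the steel shaft by its red square head out of the grey two-fork stand and thread it, pointed end first, through both green pillow blocks of the bearing rig, entering from the rig's right-hand end (right as the robot sees it), until its collar sits fully home against the first block; then let go and leave it there. The blocks' saddle may be clamped anywhere in its cross slots and shimmed up by up to a centimetre, so feel for the bore, and be gentle: never press the shaft on the rig hard, about 2 kg (20 N) is the most. Leave the red magnet and the loupe where they are.

Things in the scene. Friction and masses are not known exactly. Their poses are not given: they have to be found in the camera images.
- shaft_head (a point): centre of the shaft's red square head, 24 (x) x 36 (y) x 24 mm (z): grip here, from above, across x. y runs along the shaft from head to nose; z up. The head ends at y = 18 mm. The shaft weighs 0.11 to 0.23 kg and balances about 60 mm ahead of this point. At the start it lies level in the stand's two forks, axis 34 mm above the bench, nose towards +y (left)
- shaft_collar (a point): centre of the front face of the shaft's steel collar (diameter 30 mm, 6 mm thick), 24 mm ahead (+y) of the head's centre; the shaft's frame. This face must come to rest on the first block's front face
- shaft_tip (a point): the nose of the shaft, on its axis, 142 mm ahead (+y) of the head's centre; the shaft's frame. The steel rod between collar and nose has diameter 12 mm; its last 8 mm taper to a blunt nose of diameter 9 mm
- rig_datum (a point): point fixed to the rig's base plate, 75 mm above the bench, in the plane of the first block's front face, on the plate's middle line. z up, y = threading direction, parallel to the bores, x crosswise. The bores' axis lies at some x from -15 to +15 and z from 0 to +10 mm here: NOT measured; feel it (shaft on the first block's flat side and top) or see it
- rig_second (a point): point fixed to the rig's base plate, same frame, 84 mm ahead (+y) of rig_datum: in the plane of the second block's front face. Two green pillow blocks in line, each 16 mm thick in y, with a level bore of diameter 14 mm, brass rim. Each is 50 mm wide (flat sides 25 mm either side of the bore); flat top 22 mm above the bore's axis; feet 84 mm wide, bolt heads included ending 32 mm below it
- rig: the bearing rig: dark steel base plate 130 (x) x 150 (y) x 16 mm, fixed to the bench. Origin: centre of its underside; axes as rig_datum, which is at y = -50, z = 75 mm. On it a grey riser, shimmed up by 0 to 10 mm, and on that an aluminium saddle with both blocks, clamped up to 15 mm to either side in its cross slots; neither shifts below 60 N
- stand: grey stand fixed to the bench, 64 (x) x 100 (y) x about 38 mm high, with two V forks 33 mm either side of its middle, in which the shaft lies along y. Origin: centre of the underside
- magnet_pot: red pot magnet with a black knob, 32 mm wide, 27 mm high, loose; bystander. Origin: centre of the underside
- loupe: black loupe, 37 mm wide, 34 mm high, loose; bystander. Origin: centre of the underside

How it is judged:
By the outcome, as a careful person would: the job done as asked, in the order asked, and still so for the second after the job is handed in, with the robot touching nothing.
It also fails if it takes over 72 s, if anything falls off the work surface, if the arm or the gripper's body presses on something with over 40 N, if the wrist force passes 120 N, or if a joint passes its speed limit or range.

## Robot

A 6-joint arm with a two-finger parallel gripper is mounted at the origin on a cart in front of the work surface, level with it; the furniture and walls round the work are solid. World frame = base frame: x ahead of the robot, y to its left, z up, the work surface at z = 0. Lengths are in mm, angles in degrees, forces in N, time in s.
With the tool pointing down it reaches from about 350 to 850 mm from the base axis. Payload 8.1 kg.
Tool frame: the origin (TCP) lies at the very end of the fingers, on their centre line; the grasp point (between the pads) lies 19 mm behind it (r.grip_depth is the distance from the TCP to the grasp point, in mm); z points along the fingers, y is the direction in which the jaws open and shut (so a half turn about z gives the same grasp; the last joint's range is limited). The gripper opens to 85 mm and grips with 20 to 120 N. Pads are 22 mm wide; open, the fingers measure 114 mm over their backs; the gripper's body (76 mm by 85 mm) begins 54 mm behind the grasp point. The pads swing forward as they close: fully open they stand 13 mm farther back than shut.
Start: joints at [58.533, 7.471, 85.268, -0, 87.261, -4.893], TCP at [268.39, 536.63, 231.292] pointing down, gripper open.
Joint ranges: [-169.43, 169.43], [-51.17, 129.36], [1.28, 143.12], [-76.62, 256.62], [0, 156.53], [-152.29, 152.29]. Speed limits (degrees/s): [136.94, 136.94, 159.86, 180, 180, 180].

## Interface

Orientations are given as [roll, pitch, yaw] about the fixed x, y, z axes, in that order (R = Rz(yaw) Ry(pitch) Rx(roll)).
In Python, from bench import status, viewer, hand_in, r gives the robot as it stands.
- The arm moves only by the shell command python3 -m crank 'ROWS' [OPENING] [FORCE]. ROWS is a JSON object of lists of equal length, an entry for each row: "slide": the shift along the tool's x, y, z in m, a list of three; "twist": the turn about the tool's z in rad. A call has 1 to 8 rows; each row shifts and turns the commanded pose from where the row before left it, along the tool's axes as they then stand; what a row does not reach is not made up. A row lasts 1/10 s, in which the tool goes at most 50 mm and 8.59 degrees, less where a joint would pass 70% of its speed; a pose out of reach is approached as far as the arm can. A call with a gripper value outside its range is refused whole. OPENING is the closure, from 0 (fully open) to 1 (shut), set as the call begins (- or left out, the last holds). The fingers move at their own pace and stop on an object; FORCE is the grip in N (left out, the last holds). Time passes only in rows, so rows that do not move let the fingers close. It gives the time, the measured TCP pose, the force and the opening at its end, in the units of the state.
- status.sense(): the state, without advancing time (a new reading comes with each control period).
- viewer.snapshot(name): name is "scene" or "top" or "wrist"; returns a dict with "img" (480x640x3 uint8, red, green, blue), "fx", "fy", "cx", "cy" (pixels), "k1" (the pictures are not rectified: a ray, as slopes to the right and down, at radius r is drawn at 1 + k1 r^2 times it, then the intrinsics apply), "R" (3x3) and "t" (3): a world point X has camera coordinates R X + t; the wrist camera has in their place "hand_eye" (4x4, takes a point from camera to tool coordinates, whose origin is the TCP and whose axes are the flange's). Camera axes: x right, y down, z forward; pixel columns grow to the right and rows downward; lengths in mm; the calibration is good to about 2 mm. A picture is of the moment at which its call begins: read the wrist's pose just before it. There is no depth.
- hand_in(): hands the job in, once; it reports no verdict.
The state is a dict: "time": time; "joint_pos": joint angles; "qd": joint speeds; "joint_efforts": joint torques, N m; "tool_pos": TCP position; "tcp_rot": TCP orientation; "ft_force": force on the tool from outside, world axes, zero at the start; "wrist_torque": the same for the moment, N m; "finger_gap": finger opening in mm.
Only numpy, scipy, OpenCV 4.12 (cv2) and the standard library are available. Lean on these libraries where they do the work, as an engineer would, in place of code of your own. Each camera call takes 0.05 s, during which the arm holds its last target.

## Working session

There is one attempt and no reset: what is moved stays moved. The work goes in short steps, Python scripts to look and compute and a shell command to move; the robot and the scene stay as the last step left them, time stands still between calls to the robot, and variables do not carry over. Pictures are saved under pics/ and viewed, and the job is handed in when it is done.

```bash
ls; mkdir -p pics
python3 - <<'E'
from bench import status, viewer, r
import cv2
print(status.sense())
for n in ("scene","top","wrist"):
    s=viewer.snapshot(n); cv2.imwrite(f"pics/{n}0.png",s["img"][:,:,::-1])
    print(n,{k:v for k,v in s.items() if k!="img"})
E
```

```text
pics
{'time': 0.0, 'joint_pos': array([ 5.85344111e+01,  7.51563920e+00,  8.53296476e+01,  1.49545162e-03,
        8.72598810e+01, -4.89331637e+00]), 'qd': array([ 0.08277022,  0.04314904, -0.01534792, -0.01296261,  0.00788954,
       -0.0286786 ]), 'joint_efforts': array([ 4.79812879e-04, -5.69420743e+01, -5.00532854e+01, -4.15276345e-04,
        1.50992721e-02,  5.72698991e-05]), 'tool_pos': array([268.08615856, 536.17226409, 230.23534781]), 'tcp_rot': array([-1.79895343e+02, -1.04590428e-02,  1.53427645e+02]), 'ft_force': array([ 0.61096354, -0.71766056, -0.20853367]), 'wrist_torque': array([ 0.02276895, -0.03437854, -0.02025791]), 'finger_gap': 85.35643245085124}
scene {'fx': 533.9206966802597, 'fy': 533.9206966802597, 'cx': 318.78806625461283, 'cy': 241.21403945806202, 'k1': -0.09040931240569222, 'R': array([[ 0.54073395, -0.84117422, -0.00571997],
       [-0.50355174, -0.31823744, -0.80321888],
       [ 0.67382671,  0.43720802, -0.59565654]]), 't': array([-366.11436342,  309.88245396,  649.55637578])}
top {'fx': 483.59478738938515, 'fy': 483.59478738938515, 'cx': 324.8339747358219, 'cy': 233.93261968823367, 'k1': -0.03651511287356993, 'R': array([[-0.10429653, -0.99452266, -0.00684869],
       [-0.9726289 ,  0.10343339, -0.20807345],
       [ 0.20764214, -0.0150401 , -0.97808923]]), 't': array([-25.96856621, 548.51553909, 938.15269182])}
wrist {'fx': 342.7452000006337, 'fy': 342.7452000006337, 'cx': 314.99794621372985, 'cy': 235.89119552449083, 'k1': -0.05510963833912579, 'hand_eye': array([[-1.13406609e-03, -9.53933755e-01, -3.00015175e-01,
         7.62397799e+01],
       [ 9.99998761e-01, -7.54264582e-04, -1.38175090e-03,
         4.70623339e-01],
       [ 1.09180800e-03, -3.00016370e-01,  9.53933428e-01,
        -1.41912286e+02],
       [ 0.00000000e+00,  0.00000000e+00,  0.00000000e+00,
         1.00000000e+00]])}
```

View pics/scene0.png

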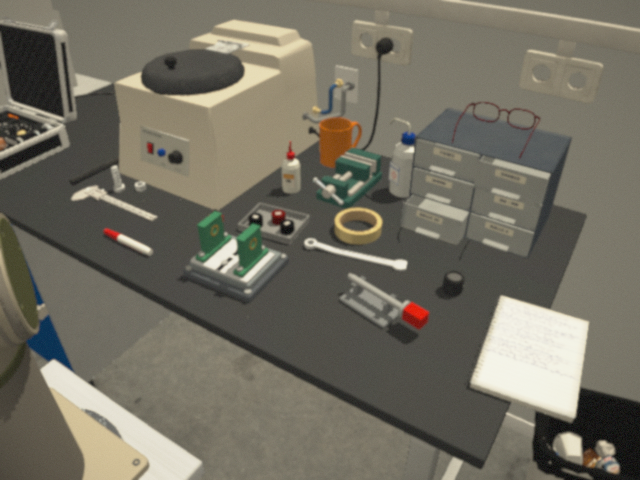

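View pics/top0.png

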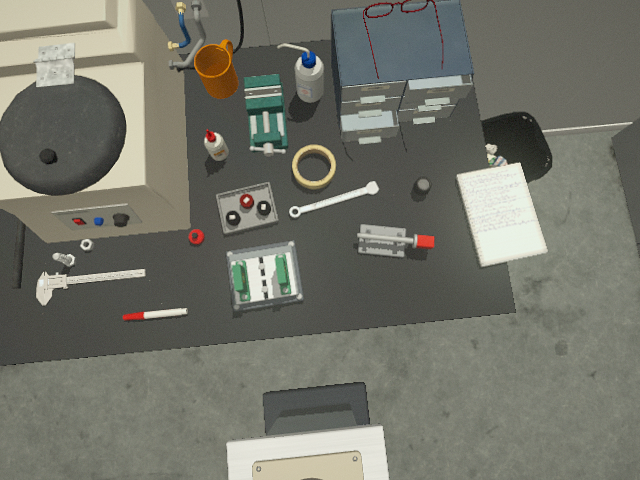

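View pics/wrist0.png

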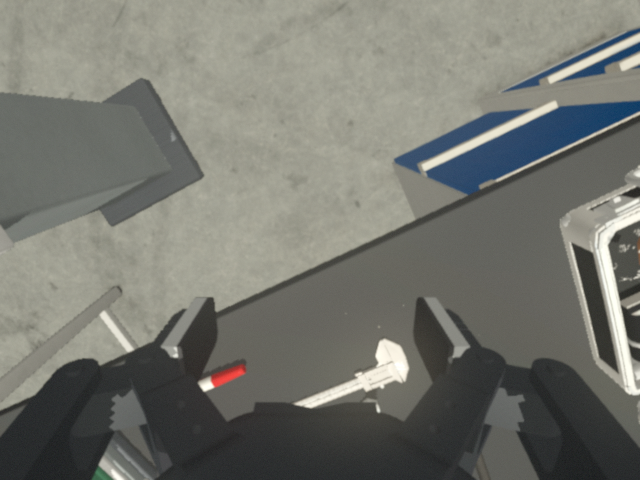

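Top view: shaft head is red at (425,241), stand at (383,241), rig at (264,276), red magnet at (196,237), loupe at (422,185). Next I zoom in on these.

```bash
cat > h.py <<'E'
import numpy as np, cv2
from bench import status, viewer, r
from scipy.spatial.transform import Rotation as Ro
def cam(name):
    st=status.sense(); s=viewer.snapshot(name)
    if name=="wrist":
        T=np.eye(4);T[:3,:3]=Ro.from_euler('xyz',st['tcp_rot'],degrees=True).as_matrix();T[:3,3]=st['tool_pos']
        C=np.linalg.inv(T@s['hand_eye']); s['R']=C[:3,:3]; s['t']=C[:3,3]
    return s
def proj(s,X):
    c=np.asarray(X,float).reshape(-1,3)@s['R'].T+s['t']; m=c[:,:2]/c[:,2:]
    m=m*(1+s['k1']*(m**2).sum(1,keepdims=True)); return m*[s['fx'],s['fy']]+[s['cx'],s['cy']]
def ray(s,uv):
    d=(np.asarray(uv,float).reshape(-1,2)-[s['cx'],s['cy']])/[s['fx'],s['fy']]; m=d.copy()
    for _ in range(20): m=d/(1+s['k1']*(m**2).sum(1,keepdims=True))
    v=np.c_[m,np.ones(len(m))]@s['R']; o=-s['R'].T@s['t']; return o,v
def onz(s,uv,z):
    o,v=ray(s,uv); z=np.broadcast_to(z,len(v)); return o+v*((z-o[2])/v[:,2])[:,None]
def crop(s,x0,y0,x1,y1,k,fn):
    cv2.imwrite(fn,cv2.resize(s['img'][y0:y1,x0:x1,::-1],None,fx=k,fy=k,interpolation=cv2.INTER_CUBIC))
E
python3 - <<'E'
from h import *
s=cam('top'); crop(s,340,170,440,270,6,'pics/t1.png'); crop(s,215,230,315,320,7,'pics/t2.png')
print(onz(s,[[425,241]],46),onz(s,[[422,185],],34),onz(s,[[196,237]],27))
s=cam('scene'); crop(s,170,200,300,300,6,'pics/s2.png'); crop(s,330,260,440,340,6,'pics/s1.png')
E
```

```text
[[ 508.28568447 -288.96683075   46.        ]] [[ 632.89971069 -303.39887792   34.        ]] [[571.63437327 189.73985078  27.        ]]
```

View pics/t1.png

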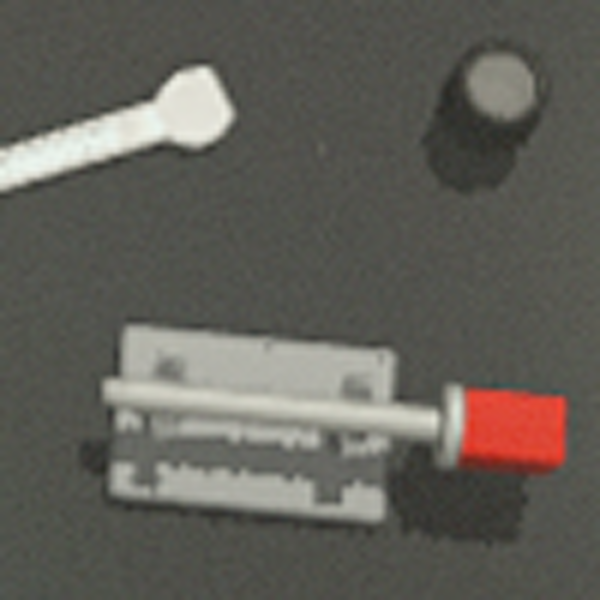

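View pics/t2.png

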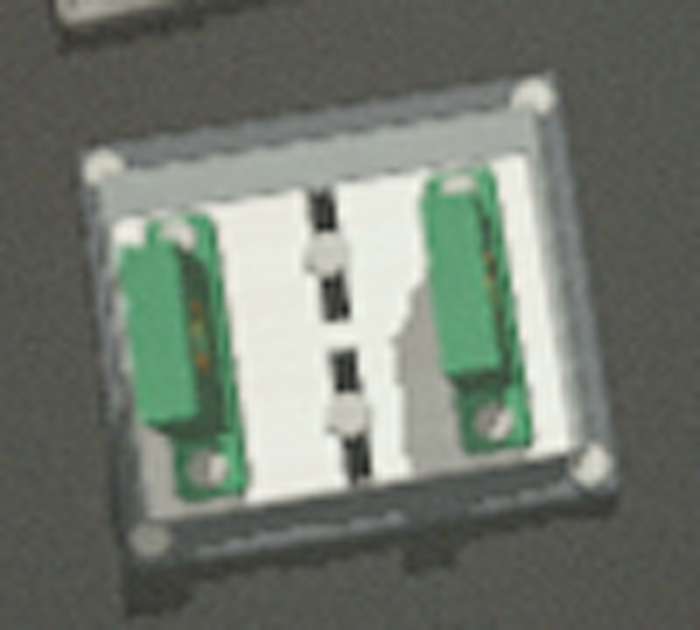

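View pics/s2.png

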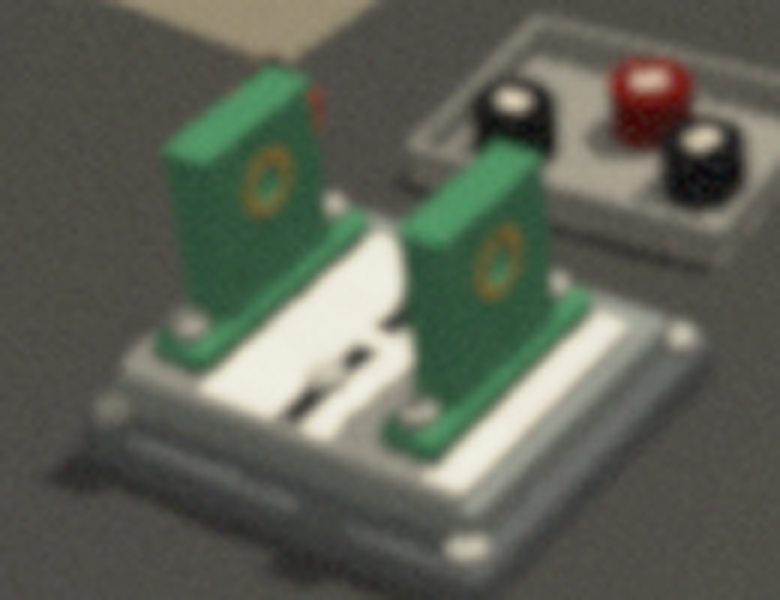

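View pics/s1.png

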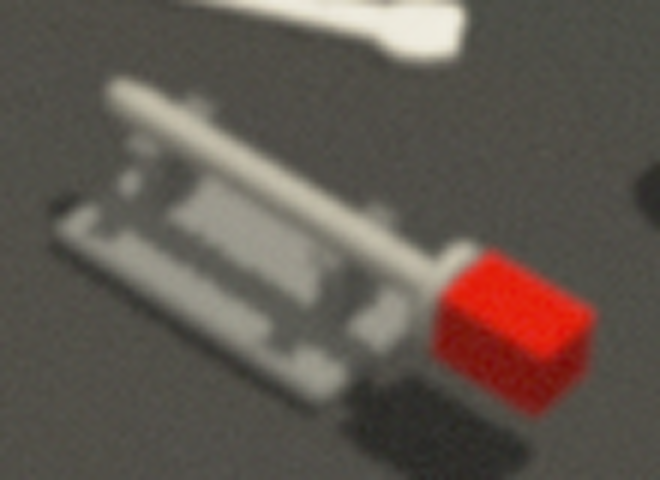

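```bash
python3 - <<'E'
from h import *
s=cam('top'); 
a=onz(s,[[340+104/6,170+391/6],[340+441/6,170+424/6]],34); print(a,np.degrees(np.arctan2(*(a[0]-a[1])[[1,0]]))); print(np.linalg.norm(a[0]-a[1]))
hd=onz(s,np.array([[462,388],[566,397],[564,471],[458,466]])/6+[340,170],46); print(hd,hd.mean(0))
st=onz(s,np.array([[124,323],[398,349]])/6+[340,170],8);print(st)
# rig plate top corners z=16
c=onz(s,np.array([[82,150],[553,75],[618,490],[128,560]])/7+[215,230],16);print(c,c.mean(0))
d=np.diff(np.r_[c,c[:1]],axis=0);print(np.linalg.norm(d,axis=1),np.degrees(np.arctan2(d[:,1],d[:,0])))
E
python3 -m crank '{"slide":[[0,0,0],[0,0,0],[0,0,0],[0,0,0],[0,0,0],[0,0,0],[0,0,0],[0,0,0]],"twist":[0.135,0.135,0.135,0.135,0.135,0.135,0.135,0.135]}' 0.3 100
```

```text
[[ 537.88112322 -151.61378956   34.        ]
 [ 513.65434654 -267.67496666   34.        ]] 78.20930303207058
118.56278310100826
[[ 523.36352143 -274.34757268   46.        ]
 [ 516.37897456 -309.83553686   46.        ]
 [ 490.63510297 -305.21124446   46.        ]
 [ 496.25613809 -269.02296491   46.        ]] [ 506.65843426 -289.60432973   46.        ]
[[ 567.36691914 -163.95871599    8.        ]
 [ 547.30920799 -261.32297267    8.        ]]
[[535.74577393 128.42676659  16.        ]
 [543.8028113  -16.84241617  16.        ]
 [416.04281782 -24.59954891  16.        ]
 [410.53017901 122.62584311  16.        ]] [476.53039551  52.40266115  16.        ]
[145.49244417 127.99526961 147.3285622  125.34989399] [ -86.82546737 -176.52546932   92.14435464    2.65247279]
time: 1.1
tool_pos: [268.4, 536.6, 231.2]
tcp_rot: [-180.0, 0.0, 91.2]
ft_force: [0.4, -0.4, -0.0]
finger_gap: 59.6
```

```bash
python3 -m crank '{"slide":[[-0.043,0.02,0],[-0.043,0.02,0],[-0.043,0.02,0],[-0.043,0.02,0],[-0.043,0.02,0],[-0.043,0.02,0],[-0.043,0.02,0],[-0.043,0.02,0]],"twist":[0,0,0,0,0,0,0,0]}'
python3 -m crank '{"slide":[[-0.043,0.02,0],[-0.043,0.02,0],[0,0,0],[0,0,0]],"twist":[0,0,0,0]}'
python3 - <<'E'
from h import *
s=cam('wrist'); cv2.imwrite('pics/w1.png',s['img'][:,:,::-1])
E
```

```text
time: 1.9
tool_pos: [438.1, 195.3, 231.5]
tcp_rot: [180.0, -0.0, 91.6]
ft_force: [1.1, 0.4, -0.4]
finger_gap: 59.7
time: 2.3
tool_pos: [480.1, 111.2, 231.2]
tcp_rot: [-180.0, -0.0, 91.4]
ft_force: [-1.2, 0.4, -0.1]
finger_gap: 59.6
```

View pics/w1.png

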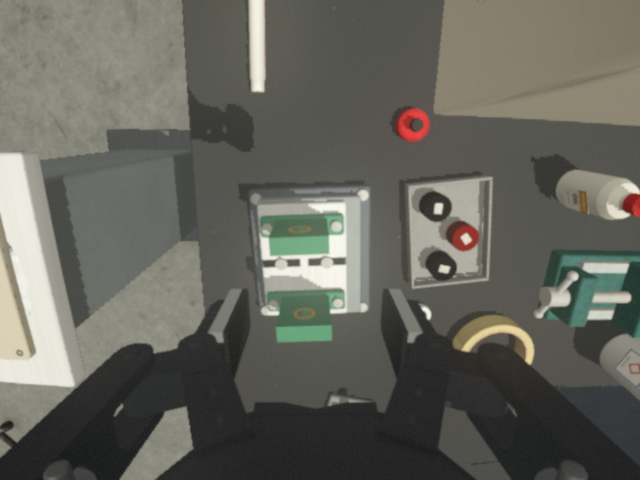

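Wrist view: rig centred near (308,250), back-face brass rims visible at (302,231) and (305,313). I zoom in to take corners.

Run:
```python
from h import *
s=cam('wrist'); crop(s,240,180,380,260,5.7,'pics/w2.png'); crop(s,240,255,380,350,5.7,'pics/w3.png')
import pickle; pickle.dump(s,open('w1.pkl','wb'))
```

```text
(no output)
```

View pics/w2.png

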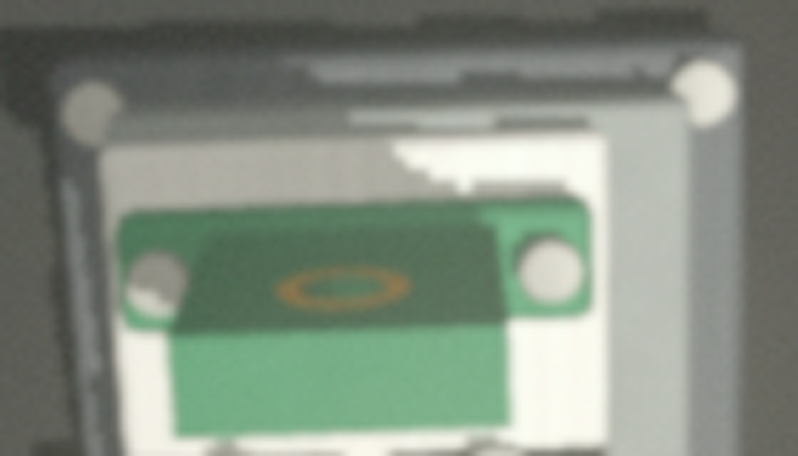

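View pics/w3.png

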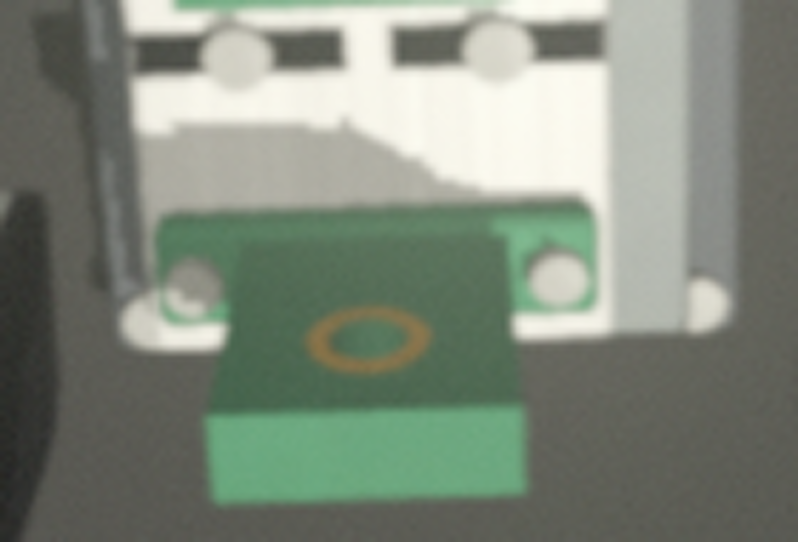

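```bash
cat > fit.py <<'E'
from h import *
import pickle
from scipy.optimize import least_squares
W=pickle.load(open('w1.pkl','rb')); T=cam('top'); S=cam('scene')
B=lambda x,y,z:('b',x,y,z); P=lambda x,y,z:('p',x,y,z)
z=22
obs=[]
def add(ci,off,k,l):
    for u,v,p in l: obs.append((ci,off[0]+u/k,off[1]+v/k,p))
add(0,(240,180),5.7,[(172,334,B(-25,50,z)),(507,322,B(25,50,z)),(176,437,B(-25,34,z)),(508,425,B(25,34,z)),(344,289,B(0,50,0)),(740,45,P(65,75,16))])
add(0,(240,255),5.7,[(206,416,B(-25,-34,z)),(525,403,B(25,-34,z)),(213,503,B(-25,-50,z)),(525,493,B(25,-50,z)),(369,340,B(0,-34,0))])
add(1,(215,230),7,[(82,150,P(65,75,16)),(553,75,P(65,-75,16)),(618,488,P(-65,-75,16)),(122,258,B(25,50,z)),(182,245,B(25,34,z)),(200,418,B(-25,34,z)),(142,428,B(-25,50,z)),(452,380,B(-25,-34,z)),(500,372,B(-25,-50,z))])
add(2,(170,200),6,[(402,224,B(-25,-34,z)),(500,143,B(25,-34,z)),(546,158,B(25,-50,z)),(440,247,B(-25,-50,z)),(165,150,B(-25,50,z)),(270,66,B(25,50,z)),(318,80,B(25,34,z)),(500,262,B(0,-50,0)),(268,183,B(0,34,0))])
cs=[W,T,S]
def model(q):
    x,y,a,sx,sz=q[:5]; bias=q[5:].reshape(3,3); c,s=np.cos(a),np.sin(a); res=[]
    for ci,u,v,(k,px,py,pz) in obs:
        if k=='b': px+=sx; pz+=75+sz
        X=np.array([x+c*px-s*py,y+s*px+c*py,pz])+bias[ci]
        res.append(proj(cs[ci],X)[0]-[u,v])
    return np.array(res)
sc=np.array([.4,.5,.6])
def f(q): 
    m=model(q); w=np.array([sc[o[0]] for o in obs]); return np.r_[(m/w[:,None]).ravel(),q[5:]/1.5,]
o=least_squares(f,np.r_[477,52,np.radians(3),0,5,np.zeros(9)],loss='soft_l1')
q=o.x; cov=np.linalg.inv(o.jac.T@o.jac)
print('rig',q[:2],np.degrees(q[2]),'s',q[3:5],'sd',np.sqrt(np.diag(cov))[:5]); print(q[5:].reshape(3,3).round(2))
for ob,m in zip(obs,model(q)): print(ob[0],ob[3],m.round(1))
c,s=np.cos(q[2]),np.sin(q[2])
for py in(-50,34): print('bore',py,q[0]+c*q[3]-s*py,q[1]+s*q[3]+c*py,75+q[4])
E
python3 fit.py
```

```text
rig [476.42078753  52.39965564] 3.5282191692245672 s [-6.81284585  6.6916606 ] sd [1.4502278  1.05213964 0.00299863 0.69829634 1.42873746]
[[ 0.77  0.3   0.74]
 [-2.2  -0.52 -1.08]
 [ 0.6   0.19  0.72]]
0 ('b', -25, 50, 22) [-1.3  0.6]
0 ('b', 25, 50, 22) [0.5 0.6]
0 ('b', -25, 34, 22) [-0.5  0.6]
0 ('b', 25, 34, 22) [0.8 0.7]
0 ('b', 0, 50, 0) [-0.1 -0.2]
0 ('p', 65, 75, 16) [ 0.5 -0.6]
0 ('b', -25, -34, 22) [ 0.1 -0.4]
0 ('b', 25, -34, 22) [-0.4  0.2]
0 ('b', -25, -50, 22) [ 0.2 -0.5]
0 ('b', 25, -50, 22) [-0.1 -0.4]
0 ('b', 0, -34, 0) [-0.1 -0.4]
1 ('p', 65, 75, 16) [-0.9  0.8]
1 ('p', 65, -75, 16) [1. 0.]
1 ('p', -65, -75, 16) [1.3 1.2]
1 ('b', 25, 50, 22) [-0.3 -1.1]
1 ('b', 25, 34, 22) [-0.7 -0.5]
1 ('b', -25, 34, 22) [0.1 0.2]
1 ('b', -25, 50, 22) [0.1 0.1]
1 ('b', -25, -34, 22) [-1.  -0.2]
1 ('b', -25, -50, 22) [ 0.4 -0.5]
2 ('b', -25, -34, 22) [-0.8  1.2]
2 ('b', 25, -34, 22) [-0.1 -0.2]
2 ('b', 25, -50, 22) [-0.2 -0.2]
2 ('b', -25, -50, 22) [0.6 0.1]
2 ('b', -25, 50, 22) [-0.  -0.2]
2 ('b', 25, 50, 22) [0.2 0. ]
2 ('b', 25, 34, 22) [-0.8  0. ]
2 ('b', 0, -50, 0) [0.2 0.2]
2 ('b', 0, 34, 0) [ 0.4 -0.1]
bore -50 472.697861225376 2.075161725010638 81.69166060273338
bore 34 467.5284902313307 85.91594895608286 81.69166060273338
```

```bash
python3 -m crank '{"slide":[[0,0,0],[0,0,0],[-0.043,0.0121,0.005],[-0.043,0.0121,0.005],[-0.043,0.0121,0.01],[-0.043,0.0121,0.01],[-0.043,0.0121,0.02],[-0.043,0.0121,0.02]],"twist":[0.115,0.115,0,0,0,0,0,0]}'
python3 -m crank '{"slide":[[-0.043,0.0121,0.02],[-0.043,0.0121,0.01],[-0.042,0.0121,0.005],[0,0,0],[0,0,0]],"twist":[0,0,0,0,0]}'
python3 - <<'E'
from h import *
s=cam('wrist'); cv2.imwrite('pics/w4.png',s['img'][:,:,::-1])
print(status.sense()['tool_pos'],status.sense()['tcp_rot'])
print(proj(s,[[508,-289,46],[508+24.2,-173.4+23,34]]))
E
```

```text
time: 3.3
tool_pos: [499.6, -155.7, 161.4]
tcp_rot: [179.9, 0.0, 78.5]
ft_force: [0.7, 0.5, -0.6]
finger_gap: 59.7
time: 3.8
tool_pos: [508.9, -287.3, 125.8]
tcp_rot: [-179.9, -0.0, 78.4]
ft_force: [0.0, 0.6, -0.5]
finger_gap: 59.7
[ 509.12801156 -286.56115371  126.12936909] [-1.79973951e+02 -4.20245188e-02  7.84233219e+01]
[[313.69770776 248.33001028]
 [306.31040754  23.99796555]]
```

View pics/w4.png

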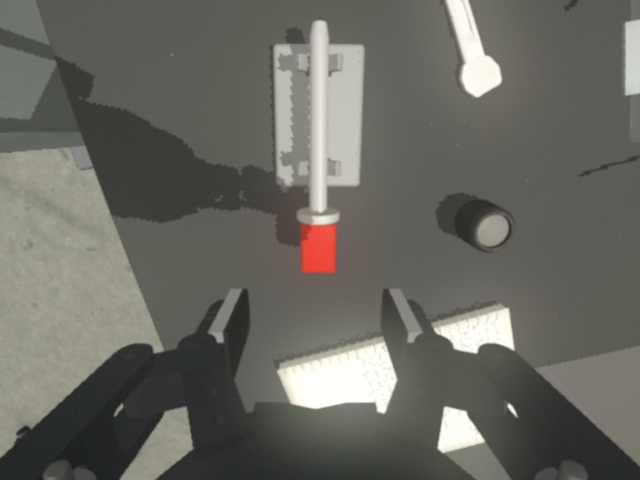

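Wrist view: head's top (302–336, 222–271), nose at (320,22), stand clear of the head.

Run:
```python
from h import *
s=cam('wrist'); 
im=s['img'].astype(int); m=(im[...,0]>120)&(im[...,1]<70)&(im[...,2]<70); m[:200]=0;m[:,:290]=0;m[:,350:]=0;m[290:]=0
v,u=np.nonzero(m); print(u.min(),u.max(),v.min(),v.max())
for z in(46,): print(onz(s,[[u.mean(),v.mean()]],z), onz(s,[[u.mean(),v.max()+.5]],z))
# rod centre line
g=im.sum(2); 
for row in (40,100,140,190):
    seg=im[row,295:345].sum(1); print(row,''.join(f"{x//10:3d}" for x in seg[::2]))
a=onz(s,[[320,22]],34);b=onz(s,[[318.7,247]],46);print(a,b,np.degrees(np.arctan2(*(a-b)[0][[1,0]])),np.linalg.norm((a-b)[0,:2]))
p=np.array(status.sense()['tool_pos']);print(p,status.sense()['tcp_rot'])
```

```text
300 333 225 271
[[ 503.77838214 -290.27026538   46.        ]] [[ 500.75846638 -304.4718747    46.        ]]
40  20 21 21 21 22 29 29 35 47 54 59 62 65 65 63 60 55 37 29 29 29 30 29 29 30
100  39 39 40 39 39 39 39 42 48 55 60 63 67 67 64 60 55 57 57 57 57 57 57 57 57
140  39 39 39 39 39 39 39 41 49 55 60 64 68 68 63 59 54 57 58 58 58 58 58 58 58
190  23 23 23 23 26 30 31 38 49 56 60 64 69 67 62 56 38 32 31 31 31 31 31 31 31
[[ 540.72789433 -150.13529261   34.        ]] [[ 511.78401988 -288.11988054   46.        ]] 78.15330129584063 140.98756815772575
[ 509.23768454 -286.21082807  126.39453009] [-1.79993543e+02 -2.87131866e-02  7.84671873e+01]
```

```bash
python3 -m crank '{"slide":[[-0.0015,0.0024,0.04],[0,0,0.04],[0,0,0.02],[0,0,0.011],[0,0,0],[0,0,0]],"twist":[0,0,0,0,0,0]}'
python3 -m crank '{"slide":[[0,0,0],[0,0,0],[0,0,0],[0,0,0],[0,0,0],[0,0,0],[0,0,0],[0,0,0]],"twist":[0,0,0,0,0,0,0,0]}' 1 100
```

```text
time: 4.5
tool_pos: [511.9, -289.7, 16.8]
tcp_rot: [179.9, 0.0, 78.4]
ft_force: [0.1, 0.2, 0.6]
finger_gap: 60.0
time: 5.3
tool_pos: [511.1, -290.3, 16.4]
tcp_rot: [180.0, 0.0, 78.4]
ft_force: [-3.4, -0.5, 5.8]
finger_gap: 22.3
```

```bash
python3 -m crank '{"slide":[[0,0,-0.005],[0,0,-0.015],[0,0,-0.03],[0,0,-0.04],[0,0,-0.03],[0,0,0],[0,0,0]],"twist":[0,0,0,0,0,0,0]}'
python3 - <<'E'
from h import *
s=cam('wrist'); cv2.imwrite('pics/w5.png',s['img'][:,:,::-1]); st=status.sense(); print(st['ft_force'],st['wrist_torque'],st['tcp_rot'],st['tool_pos'])
E
```

```text
time: 6.0
tool_pos: [511.6, -290.3, 137.1]
tcp_rot: [179.8, 0.1, 78.4]
ft_force: [0.0, 1.0, -2.0]
finger_gap: 22.8
[ 0.12427597  0.37649317 -2.46142744] [-0.11233341  0.06014713  0.022105  ] [-1.79994279e+02 -2.80393203e-03  7.83661695e+01] [ 510.58537645 -289.64626764  135.30947728]
```

View pics/w5.png

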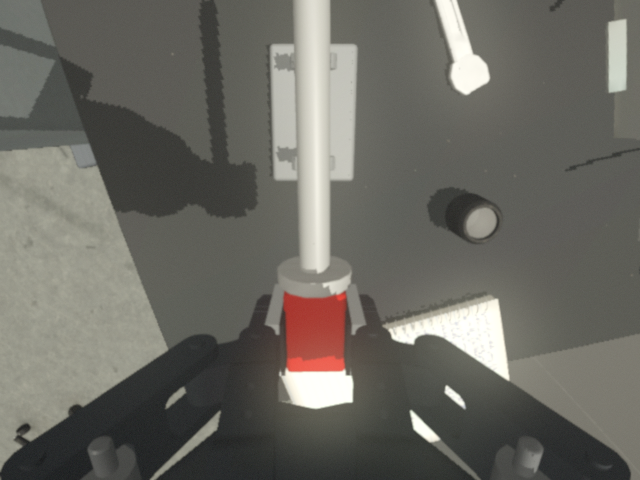

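```bash
cat > rod.py <<'E'
from h import *
from scipy.optimize import least_squares
def edges(s,rows,show=False):
    im=cv2.GaussianBlur(s['img'],(3,3),0).astype(float).sum(2); L=[];Rr=[]
    for v in rows:
        g=np.gradient(im[v])
        a=285+np.argmax(g[285:312]); b=316+np.argmin(g[316:345])
        def sub(k): 
            y=np.abs(g[k-1:k+2]); d=y[0]-2*y[1]+y[2]; return k+(0.5*(y[0]-y[2])/d if d else 0)
        L.append((sub(a),v));Rr.append((sub(b),v))
    return np.array(L),np.array(Rr)
def fit(s,rows):
    L,Rr=edges(s,rows)
    he=s['hand_eye']; c0=he[:3,3]
    s2=dict(s); s2['R']=he[:3,:3].T; s2['t']=-he[:3,:3].T@c0
    _,l=ray(s2,L); _,rr=ray(s2,Rr)
    l/=np.linalg.norm(l,axis=1)[:,None]; rr/=np.linalg.norm(rr,axis=1)[:,None]
    # axis: point (24+?,y0,z0) at x=80, dir (1,dy,dz) in tool frame; line-line distance = 6
    def d(q,rays):
        p=np.array([80,q[0],q[1]]); u=np.array([1,q[2],q[3]]); n=np.cross(rays,u); n/=np.linalg.norm(n,axis=1)[:,None]
        return n@(p-c0)
    def f(q):
        a=d(q,l);b=d(q,rr); sa=np.sign(np.median(a)); return np.r_[a*sa-6,-b*sa-6]
    o=least_squares(f,[0,-19,0,0],loss='soft_l1',f_scale=.2); q=o.x
    sd=np.sqrt(np.diag(np.linalg.inv(o.jac.T@o.jac)))*np.std(f(q))
    return q,sd,f(q)
if __name__=='__main__':
    s=cam('wrist'); L,R=edges(s,range(5,255,50)); print(L,R)
    q,sd,f=fit(s,range(5,255,5)); print('y,z at x=80:',q[:2],'slopes deg',np.degrees(q[2:]),sd,np.abs(f).max())
E
python3 rod.py
```

```text
[[293.12962963   5.        ]
 [289.11016949  55.        ]
 [298.43548387 105.        ]
 [298.42857143 155.        ]
 [298.36363636 205.        ]] [[329.59230769   5.        ]
 [329.26        55.        ]
 [326.72222222 105.        ]
 [327.125      155.        ]
 [329.37755102 205.        ]]
y,z at x=80: [-0.20255789 -4.3704644 ] slopes deg [-0.41569655  5.67032527] [0.1461369  3.28639726 0.00436966 0.09727004] 2.7081532752143573
```

Run:
```python
from h import *
st=status.sense(); s=cam('scene'); 
R=Ro.from_euler('xyz',st['tcp_rot'],degrees=True).as_matrix(); p=st['tool_pos']
f=lambda v: proj(s,p+R@np.array(v,float))[0]
for n,v in dict(tip=(142,0,-19),tipup=(142,0,-24),tipleft=(142,5,-19),col=(24,0,-19)).items(): print(n,f(v))
c=f((80,0,-19)).astype(int); x0,y0=c[0]-60,c[1]-50; print(x0,y0)
crop(s,x0,y0,x0+120,y0+100,6,'pics/s3.png')
```

```text
tip [350.372985   218.31789683]
tipup [350.46975216 215.72376135]
tipleft [352.43896978 217.06678183]
col [409.88876533 249.39732992]
320 184
```

View pics/s3.png

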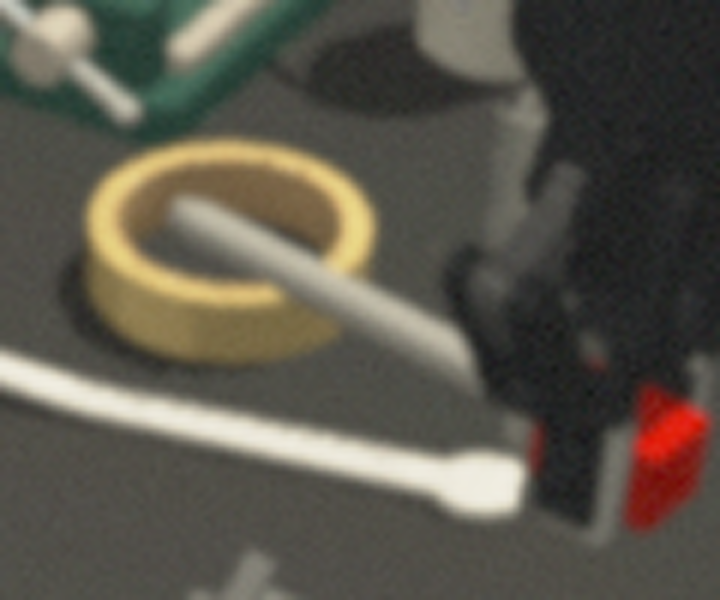

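```bash
python3 -m crank '{"slide":[[0,0,0],[0,0,0],[0.04,-0.007,0.012],[0.04,-0.007,0.012],[0.0417,-0.0072,0.012],[0,0,0],[0,0,0],[0,0,0]],"twist":[-0.1285,-0.1285,0,0,0,0,0,0]}' 1 120
cat > look.py <<'E'
import sys
from h import *
tag=sys.argv[1]; N=5
P=[];Q=[];I={}
for n in('scene','top'):
    acc=0
    for i in range(N):
        s=cam(n); acc=acc+s['img'].astype(float); st=status.sense(); P.append(st['tool_pos']);Q.append(st['tcp_rot'])
    s['img']=np.clip(acc/N,0,255).astype(np.uint8); I[n]=s
Q=np.array(Q); Q[:,0]%=360
p=np.mean(P,0); q=np.mean(Q,0); print('p',p,np.std(P,0),'rot',q, 'F',st['ft_force'],st['time'])
R=Ro.from_euler('xyz',q,degrees=True).as_matrix()
for n,s in I.items():
    f=lambda v: proj(s,p+R@np.array(v,float))[0]
    print(n,'tip',f((142,0,-19)),'tip+5up',f((142,0,-24)),'+5y',f((142,5,-19)),'col',f((24,0,-19)))
    c=f((125,0,-19)).astype(int); x0,y0=c[0]-50,c[1]-40; print('crop',x0,y0)
    crop(s,x0,y0,x0+100,y0+80,8,f'pics/{tag}_{n}.png')
import pickle; pickle.dump((I,p,q),open(tag+'.pkl','wb'))
E
python3 look.py a
```

```text
time: 6.95
tool_pos: [483.3, -170.0, 99.3]
tcp_rot: [-180.0, 0.0, 93.1]
ft_force: [-0.4, 0.1, -1.2]
finger_gap: 22.4
p [ 483.35624848 -170.16049682   99.52884402] [0.18065695 0.32973676 0.13912783] rot [1.79978389e+02 1.77252756e-02 9.30458117e+01] F [-0.04070578  0.01586288 -1.64230674] 7.45
scene tip [267.28386546 231.68076801] tip+5up [267.0929098  229.22629343] +5y [268.96604162 230.16012793] col [329.49997189 252.94684363]
crop 225 194
top tip [299.5425951  264.44142845] tip+5up [299.38886884 264.05661958] +5y [299.158942   261.87700926] col [360.56566278 254.77408254]
crop 258 223
```

View pics/a_scene.png

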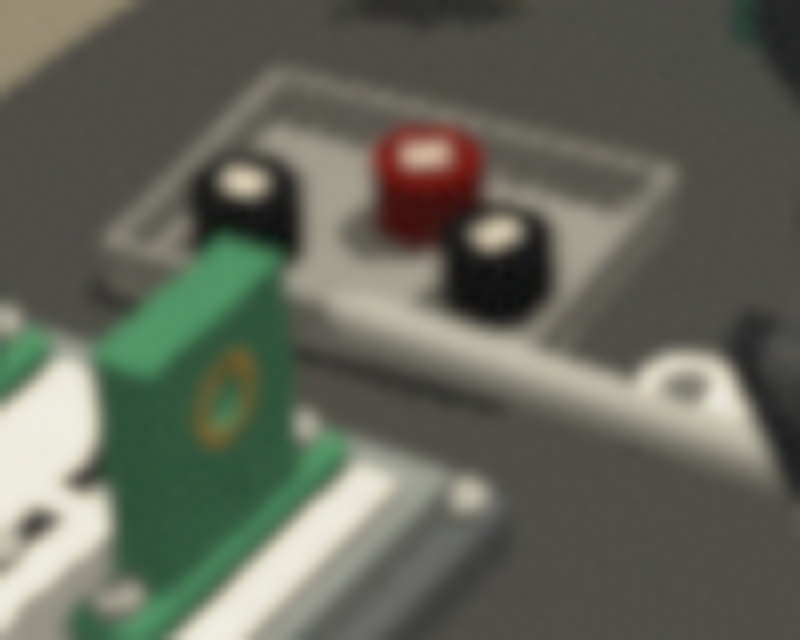

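View pics/a_top.png

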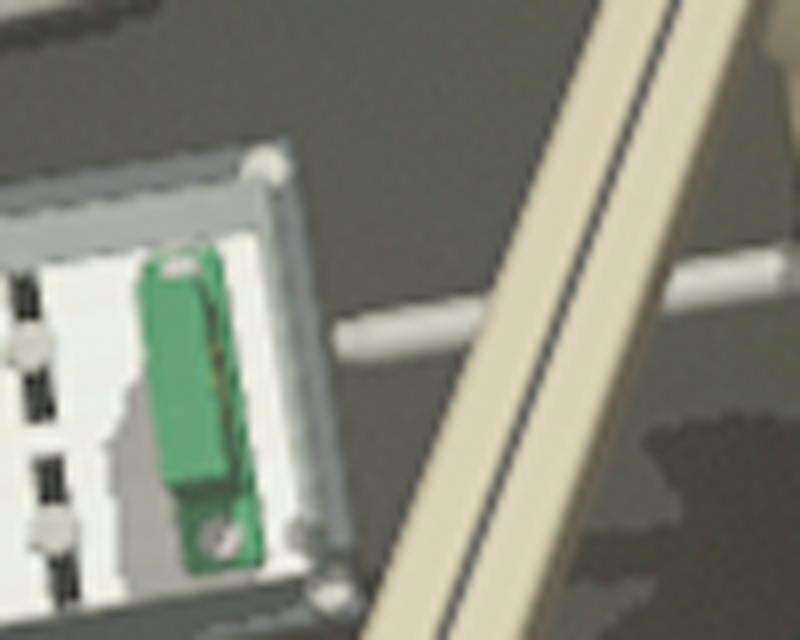

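Model and pictures agree to about 1 mm (tip in scene at (266,231.8), top (299.9,265.3)). Now I feel the top of the first block with the rod.

```bash
python3 -m crank '{"slide":[[0.025,0,0],[0.025,0,0],[0,0,0.003],[0,0,0.001],[0,0,0.001],[0,0,0.001],[0,0,0],[0,0,0]],"twist":[0,0,0,0,0,0,0,0]}'
cat > rd.py <<'E'
from bench import status,viewer
import numpy as np
P=[];F=[];Q=[];M=[]
for i in range(6):
    viewer.snapshot('top'); s=status.sense(); P.append(s['tool_pos']);F.append(s['ft_force']);q=s['tcp_rot'];q[0]%=360;Q.append(q);M.append(s['wrist_torque'])
print('t',s['time'],'p',np.mean(P,0).round(2),'rot',np.mean(Q,0).round(2),'F',np.mean(F,0).round(2),'M',np.mean(M,0).round(3),'gap',round(s['finger_gap'],1))
E
python3 rd.py
```

```text
time: 8.25
tool_pos: [480.5, -120.0, 93.4]
tcp_rot: [180.0, 0.0, 93.1]
ft_force: [-0.6, 0.2, 0.1]
finger_gap: 22.3
t 8.55 p [ 480.48 -119.71   93.41] rot [1.7999e+02 1.0000e-02 9.3080e+01] F [ 0.02  0.01 -0.32] M [-0.061 -0.021 -0.003] gap 22.1
```

```bash
python3 -m crank '{"slide":[[0,0,0.001],[0,0,0],[0,0,0]],"twist":[0,0,0]}'; python3 rd.py;python3 -m crank '{"slide":[[0,0,-0.003],[0,0,0],[0,0,0]],"twist":[0,0,0]}'; python3 rd.py
```

```text
time: 8.85
tool_pos: [480.6, -119.6, 92.6]
tcp_rot: [180.0, 0.0, 93.1]
ft_force: [-0.6, -0.8, 2.1]
finger_gap: 22.0
t 9.15 p [ 480.54 -119.58   92.5 ] rot [1.7998e+02 1.0000e-02 9.3090e+01] F [ 0.07 -1.48  2.69] M [0.154 0.07  0.059] gap 22.2
time: 9.45
tool_pos: [480.1, -119.3, 95.0]
tcp_rot: [-180.0, -0.0, 93.1]
ft_force: [-0.3, -0.5, -0.8]
finger_gap: 22.0
t 9.75 p [ 480.16 -119.36   95.02] rot [ 1.8003e+02 -1.0000e-02  9.3100e+01] F [-0.13  0.3  -1.13] M [-0.08  -0.017 -0.014] gap 22.3
```

```bash
python3 -m crank '{"slide":[[0.025,0,-0.001],[0.025,0,-0.001],[0,0,0],[0,0,0]],"twist":[0,0,0,0]}'; python3 rd.py;python3 -m crank '{"slide":[[0,0,0.003],[0,0,0.001],[0,0,0],[0,0,0]],"twist":[0,0,0,0]}'; python3 rd.py
```

```text
time: 10.15
tool_pos: [477.7, -69.4, 97.3]
tcp_rot: [180.0, 0.0, 93.2]
ft_force: [-0.1, -0.1, -1.0]
finger_gap: 22.2
t 10.45 p [477.75 -70.12  97.31] rot [1.800e+02 2.000e-02 9.307e+01] F [-0.13 -0.03 -1.16] M [-0.063 -0.005 -0.002] gap 22.3
time: 10.85
tool_pos: [478.0, -69.9, 93.7]
tcp_rot: [180.0, 0.0, 93.1]
ft_force: [0.3, -2.3, 3.5]
finger_gap: 22.2
t 11.15 p [478.02 -69.82  93.66] rot [1.7996e+02 3.0000e-02 9.3090e+01] F [ 0.11 -3.04  3.61] M [-0.162  0.002 -0.007] gap 22.1
```

```bash
python3 -m crank '{"slide":[[0,0,-0.0005],[0,0,0]],"twist":[0,0]}'; python3 rd.py;python3 -m crank '{"slide":[[0,0,-0.0005],[0,0,0]],"twist":[0,0]}'; python3 rd.py; python3 -m crank '{"slide":[[0,0,-0.001],[0,0,0]],"twist":[0,0]}'; python3 rd.py
```

```text
time: 11.35
tool_pos: [477.7, -69.4, 93.8]
tcp_rot: [180.0, -0.0, 93.1]
ft_force: [1.3, -1.5, 2.4]
finger_gap: 21.9
t 11.65 p [477.71 -69.4   93.74] rot [ 1.80e+02 -1.00e-02  9.31e+01] F [ 0.79 -0.99  2.45] M [ 0.008 -0.18  -0.082] gap 21.9
time: 11.85
tool_pos: [477.3, -69.3, 94.0]
tcp_rot: [-180.0, -0.0, 93.1]
ft_force: [0.5, -0.7, -0.3]
finger_gap: 22.3
t 12.15 p [477.36 -69.36  94.  ] rot [ 1.8004e+02 -2.0000e-02  9.3100e+01] F [ 0.53 -0.03  0.28] M [ 0.109 -0.033 -0.041] gap 22.0
time: 12.35
tool_pos: [477.4, -69.6, 95.1]
tcp_rot: [-180.0, 0.0, 93.1]
ft_force: [-0.6, -0.7, -1.2]
finger_gap: 22.2
t 12.65 p [477.53 -69.56  95.15] rot [180.02  -0.    93.1 ] F [-0.24  0.25 -1.56] M [-0.089 -0.033 -0.014] gap 22.1
```

```bash
python3 look.py b; python3 rod.py
```

```text
p [477.67429566 -69.56298912  95.28835889] [0.03073846 0.01261591 0.02669119] rot [1.80001353e+02 2.74792326e-04 9.30947735e+01] F [-0.03601397 -0.67191528 -0.23517168] 13.15
scene tip [219.55686615 217.418539  ] tip+5up [219.22751359 215.03761363] +5y [221.32827271 216.02257001] col [275.96970564 236.80839965]
crop 177 180
top tip [247.57818155 273.21972891] tip+5up [247.14906143 272.881301  ] +5y [247.25019023 270.65247738] col [308.60101361 263.52827385]
crop 206 231
[[296.46969697   5.        ]
 [298.03846154  55.        ]
 [296.125      105.        ]
 [300.35714286 155.        ]
 [298.57142857 205.        ]] [[325.91666667   5.        ]
 [325.71428571  55.        ]
 [328.9        105.        ]
 [318.5        155.        ]
 [329.25555556 205.        ]]
y,z at x=80: [-0.33652132 -0.72984586] slopes deg [-0.71661526 17.39215083] [0.20597261 4.71616582 0.00634771 0.14632417] 6.612756522825876
```

View pics/b_scene.png

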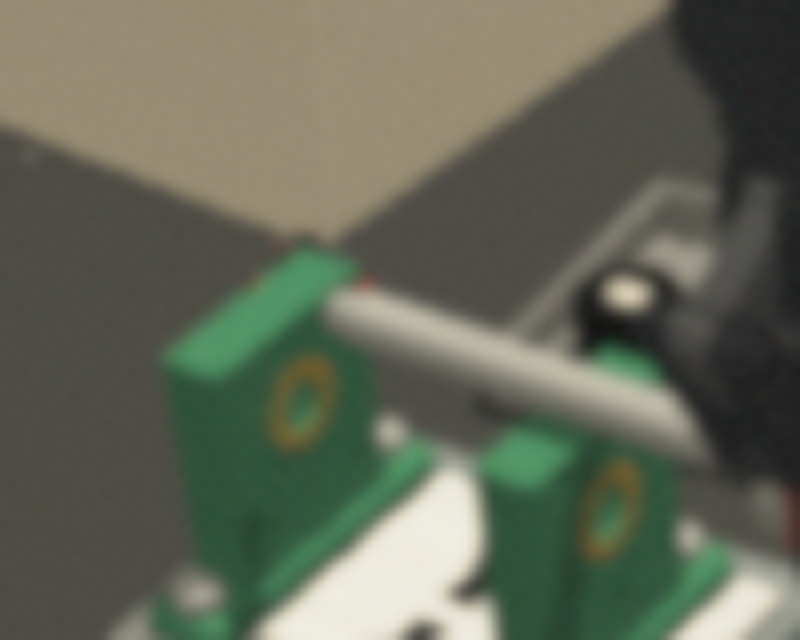

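```bash
python3 -m crank '{"slide":[[0,0,-0.003],[0,0.02,0],[0,0.018,0],[0,0,0.012],[0,0,0.02],[0,0,0],[0,0,0]],"twist":[0,0,0,0,0,0,0]}'; python3 rd.py
```

```text
time: 13.9
tool_pos: [514.2, -67.3, 65.4]
tcp_rot: [-179.9, -0.0, 93.1]
ft_force: [-0.2, -0.3, -1.3]
finger_gap: 21.9
t 14.2 p [515.89 -67.65  67.06] rot [1.7995e+02 2.0000e-02 9.3090e+01] F [ 0.34 -0.49 -1.21] M [-0.093  0.021  0.009] gap 21.8
```

```bash
python3 -m crank '{"slide":[[0,-0.003,0],[0,-0.001,0],[0,-0.001,0],[0,0,0],[0,0,0]],"twist":[0,0,0,0,0]}'; python3 rd.py
```

```text
time: 14.7
tool_pos: [510.6, -67.8, 66.3]
tcp_rot: [180.0, 0.0, 93.1]
ft_force: [-0.4, -0.3, -1.5]
finger_gap: 22.2
t 15.0 p [510.67 -67.8   66.29] rot [180.     0.    93.09] F [ 0.31  0.14 -1.27] M [-0.095  0.009  0.02 ] gap 22.1
```

```bash
python3 -m crank '{"slide":[[0,-0.001,0],[0,0,0]],"twist":[0,0]}'; python3 -m crank '{"slide":[[0,-0.001,0],[0,0,0]],"twist":[0,0]}'; python3 rd.py
```

```text
time: 15.2
tool_pos: [509.5, -67.8, 66.2]
tcp_rot: [-180.0, -0.0, 93.1]
ft_force: [0.3, -0.6, -0.7]
finger_gap: 22.0
time: 15.4
tool_pos: [508.5, -67.9, 66.2]
tcp_rot: [-180.0, -0.0, 93.1]
ft_force: [0.1, 0.7, -0.6]
finger_gap: 22.1
t 15.7 p [508.64 -67.9   66.32] rot [180.     0.    93.09] F [-0.11  0.02 -1.18] M [-0.067 -0.     0.002] gap 22.4
```

```bash
for i in 1; do python3 -m crank '{"slide":[[0,-0.001,0],[0,0,0]],"twist":[0,0]}'; done; python3 -m crank '{"slide":[[0,-0.001,0],[0,0,0]],"twist":[0,0]}'; python3 rd.py
```

```text
time: 15.9
tool_pos: [508.1, -68.0, 66.5]
tcp_rot: [179.9, 0.0, 93.1]
ft_force: [3.0, 1.0, -2.1]
finger_gap: 22.0
time: 16.1
tool_pos: [507.8, -68.0, 66.7]
tcp_rot: [179.8, 0.0, 93.1]
ft_force: [6.6, 1.2, -4.1]
finger_gap: 21.9
t 16.4 p [507.76 -68.02  66.72] rot [1.7985e+02 1.0000e-02 9.3060e+01] F [ 6.47  0.94 -4.47] M [-0.146 -1.009 -0.539] gap 22.2
```

```bash
python3 -m crank '{"slide":[[0,0.004,0],[-0.025,0,0],[-0.025,0,0],[0,-0.0015,0],[0,0,0]],"twist":[0,0,0,0,0]}'; python3 rd.py; python3 -m crank '{"slide":[[0,-0.001,0],[0,0,0]],"twist":[0,0]}';  python3 -m crank '{"slide":[[0,-0.001,0],[0,0,0]],"twist":[0,0]}'
```

```text
time: 16.9
tool_pos: [511.4, -118.0, 66.0]
tcp_rot: [-179.9, -0.0, 93.0]
ft_force: [1.2, -0.2, -1.8]
finger_gap: 22.5
t 17.2 p [ 511.63 -117.17   66.14] rot [ 1.8003e+02 -2.0000e-02  9.3120e+01] F [-0.07  0.02 -1.36] M [-0.073 -0.039 -0.014] gap 22.4
time: 17.4
tool_pos: [511.2, -117.5, 66.5]
tcp_rot: [180.0, -0.0, 93.1]
ft_force: [2.2, 1.8, -1.7]
finger_gap: 21.9
time: 17.6
tool_pos: [510.6, -117.6, 66.7]
tcp_rot: [179.9, -0.0, 93.1]
ft_force: [3.7, 2.8, -1.6]
finger_gap: 22.0
```

```bash
python3 -m crank '{"slide":[[0,0.003,0],[-0.02,0,0],[-0.02,0,0],[0,-0.016,0],[0,-0.0159,0],[0,0,0],[0,0,0]],"twist":[0,0,0,0,0,0,0]}'; python3 rd.py; python3 look.py c
```

```text
time: 18.3
tool_pos: [483.2, -159.5, 66.4]
tcp_rot: [180.0, 0.0, 93.1]
ft_force: [0.0, -0.3, -1.5]
finger_gap: 21.9
t 18.6 p [ 483.71 -159.4    66.48] rot [1.7998e+02 1.0000e-02 9.3110e+01] F [-0.16  0.06 -0.93] M [-0.077 -0.013  0.011] gap 21.9
p [ 483.22683623 -159.35123275   66.28214547] [0.102073   0.03595485 0.0217636 ] rot [ 1.80001550e+02 -1.36161020e-04  9.31020032e+01] F [-0.10236769 -0.0564257  -0.85535456] 19.1
scene tip [263.37806955 245.60834894] tip+5up [263.17981169 243.2648821 ] +5y [265.02680858 244.07609156] col [323.65272814 267.02482218]
crop 221 208
top tip [295.08623171 267.60378984] tip+5up [294.91539527 267.24726785] +5y [294.7178458  265.12343529] col [354.05438344 258.20149791]
crop 253 226
```

View pics/c_scene.png

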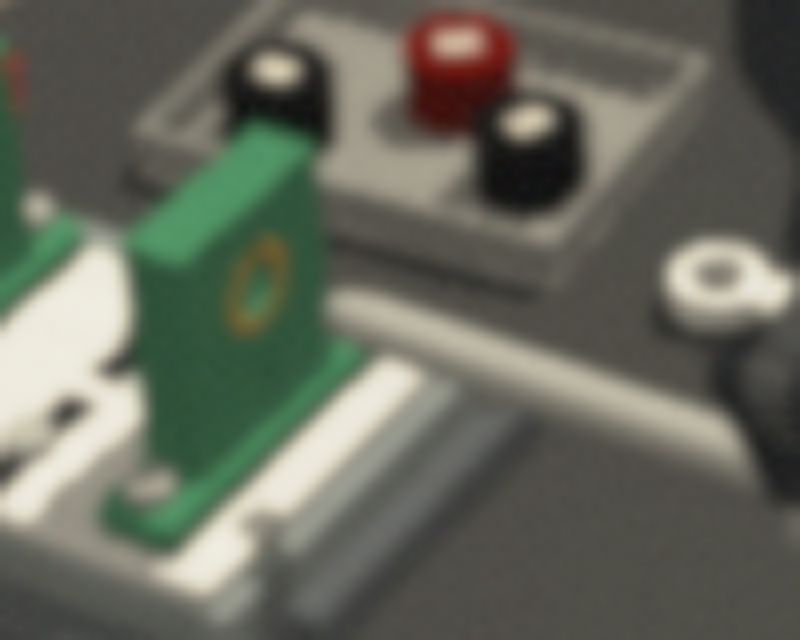

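```bash
python3 -m crank '{"slide":[[0,-0.0003,0.0006],[0.008,0,0],[0.008,0,0],[0,0,0]],"twist":[0,0,0,0]}'; python3 -m crank '{"slide":[[0.002,0,0],[0.002,0,0],[0,0,0]],"twist":[0,0,0]}';  python3 -m crank '{"slide":[[0.002,0,0],[0.001,0,0],[0,0,0]],"twist":[0,0,0]}'
```

```text
time: 19.5
tool_pos: [481.7, -142.2, 65.5]
tcp_rot: [-180.0, -0.0, 93.1]
ft_force: [-0.2, -0.5, -1.5]
finger_gap: 22.1
time: 19.8
tool_pos: [481.8, -139.2, 65.7]
tcp_rot: [180.0, 0.0, 93.1]
ft_force: [0.5, -0.0, -1.7]
finger_gap: 22.1
time: 20.1
tool_pos: [481.6, -136.4, 65.7]
tcp_rot: [-180.0, -0.0, 93.1]
ft_force: [0.2, 0.1, -1.6]
finger_gap: 21.8
```

```bash
python3 -m crank '{"slide":[[0.002,0,0],[0.002,0,0],[0.002,0,0],[0,0,0]],"twist":[0,0,0,0]}'; python3 -m crank '{"slide":[[0.003,-0.0001,0],[0.003,0,0],[0,0,0]],"twist":[0,0,0]}'; python3 rd.py
```

```text
time: 20.5
tool_pos: [481.2, -130.2, 65.7]
tcp_rot: [-180.0, -0.0, 93.1]
ft_force: [-0.7, -0.4, -1.5]
finger_gap: 22.6
time: 20.8
tool_pos: [480.8, -124.0, 65.7]
tcp_rot: [-180.0, -0.0, 93.1]
ft_force: [-0.4, 0.1, -0.7]
finger_gap: 21.9
t 21.1 p [ 480.86 -124.44   65.71] rot [180.    0.   93.1] F [ 0.23 -0.3  -1.38] M [-0.074 -0.019 -0.007] gap 21.9
```

The nose is in the first bore with no contact force. I go on towards the second block.

```bash
python3 -m crank '{"slide":[[0.005,-0.0001,0],[0.005,0,0],[0.005,0,0],[0.005,-0.0001,0],[0,0,0]],"twist":[0,0,0,0,0]}'; python3 -m crank '{"slide":[[0.005,0,0],[0.005,-0.0001,0],[0.005,0,0],[0.005,-0.0001,0],[0,0,0]],"twist":[0,0,0,0,0]}'; python3 -m crank '{"slide":[[0.005,0,0],[0.005,-0.0001,0],[0.005,0,0],[0,0,0]],"twist":[0,0,0,0]}'; python3 rd.py
```

```text
time: 21.6
tool_pos: [479.5, -103.7, 65.6]
tcp_rot: [-180.0, -0.0, 93.1]
ft_force: [-0.2, -1.6, -0.8]
finger_gap: 21.8
time: 22.1
tool_pos: [478.2, -83.9, 65.7]
tcp_rot: [-180.0, -0.0, 93.1]
ft_force: [-0.0, -0.5, -1.5]
finger_gap: 22.3
time: 22.5
tool_pos: [477.3, -68.9, 65.7]
tcp_rot: [-180.0, -0.0, 93.1]
ft_force: [0.4, -0.4, -0.8]
finger_gap: 22.3
t 22.8 p [477.4  -69.57  65.71] rot [1.80e+02 1.00e-02 9.31e+01] F [ 0.03  0.23 -1.27] M [-0.073  0.014  0.016] gap 22.4
```

```bash
python3 -m crank '{"slide":[[0.004,0,0],[0.004,0,0],[0.002,0,0],[0,0,0]],"twist":[0,0,0,0]}'; python3 -m crank '{"slide":[[0.002,0,0],[0.002,0,0],[0,0,0]],"twist":[0,0,0]}'; python3 -m crank '{"slide":[[0.001,0,0],[0.001,0,0],[0,0,0]],"twist":[0,0,0]}'; python3 -m crank '{"slide":[[0.001,0,0],[0.001,0,0],[0,0,0]],"twist":[0,0,0]}'
```

```text
time: 23.2
tool_pos: [476.8, -59.2, 65.7]
tcp_rot: [-180.0, -0.0, 93.1]
ft_force: [-0.4, -0.4, -1.2]
finger_gap: 22.4
time: 23.5
tool_pos: [476.6, -55.4, 65.7]
tcp_rot: [-180.0, -0.0, 93.1]
ft_force: [0.4, -0.1, -1.0]
finger_gap: 22.0
time: 23.8
tool_pos: [476.5, -53.5, 65.7]
tcp_rot: [-180.0, -0.0, 93.1]
ft_force: [0.1, 0.1, -1.1]
finger_gap: 22.0
time: 24.1
tool_pos: [476.4, -51.5, 65.7]
tcp_rot: [-180.0, -0.0, 93.1]
ft_force: [0.5, -0.4, -0.4]
finger_gap: 22.0
```

```bash
python3 -m crank '{"slide":[[0.002,0,0],[0.002,0,0],[0.002,0,0],[0,0,0]],"twist":[0,0,0,0]}'; python3 -m crank '{"slide":[[0.003,-0.0001,0],[0.003,0,0],[0,0,0]],"twist":[0,0,0]}'; python3 rd.py
```

```text
time: 24.5
tool_pos: [476.0, -45.3, 65.7]
tcp_rot: [-180.0, -0.0, 93.1]
ft_force: [0.5, 0.3, -0.7]
finger_gap: 22.1
time: 24.8
tool_pos: [475.6, -39.2, 65.7]
tcp_rot: [-180.0, -0.0, 93.1]
ft_force: [0.4, 0.5, -2.1]
finger_gap: 22.3
t 25.1 p [475.66 -39.58  65.69] rot [180.    0.   93.1] F [ 0.1   0.2  -1.35] M [-0.078 -0.018 -0.007] gap 22.3
```

Through both bores freely. Now the collar approach.

```bash
python3 -m crank '{"slide":[[0.004,0,0],[0.004,0,0],[0.003,-0.0001,0],[0.001,0,0],[0,0,0]],"twist":[0,0,0,0,0]}'; python3 -m crank '{"slide":[[0.001,0,0],[0.001,0,0],[0,0,0]],"twist":[0,0,0]}'; python3 -m crank '{"slide":[[0.001,0,0],[0,0,0]],"twist":[0,0]}'; python3 -m crank '{"slide":[[0.001,0,0],[0,0,0]],"twist":[0,0]}'
```

```text
time: 25.6
tool_pos: [474.9, -27.4, 65.7]
tcp_rot: [180.0, -0.0, 93.1]
ft_force: [-0.2, 0.3, -0.5]
finger_gap: 21.9
time: 25.9
tool_pos: [474.8, -25.6, 65.7]
tcp_rot: [180.0, -0.0, 93.1]
ft_force: [-0.8, 0.2, 0.0]
finger_gap: 22.3
time: 26.1
tool_pos: [474.8, -24.6, 65.8]
tcp_rot: [180.0, -0.0, 93.1]
ft_force: [-0.4, -1.1, 0.1]
finger_gap: 22.2
time: 26.3
tool_pos: [474.7, -23.6, 65.8]
tcp_rot: [180.0, 0.0, 93.1]
ft_force: [-0.9, 0.4, -0.3]
finger_gap: 22.1
```

```bash
python3 -m crank '{"slide":[[0.001,0,0],[0,0,0]],"twist":[0,0]}'; python3 -m crank '{"slide":[[0.001,0,0],[0,0,0]],"twist":[0,0]}'; python3 rd.py
```

```text
time: 26.5
tool_pos: [474.7, -22.6, 65.8]
tcp_rot: [180.0, -0.0, 93.1]
ft_force: [-1.1, -0.7, 1.3]
finger_gap: 21.9
time: 26.7
tool_pos: [474.7, -21.6, 65.8]
tcp_rot: [180.0, -0.0, 93.1]
ft_force: [0.0, -0.8, 1.0]
finger_gap: 22.2
t 27.0 p [474.63 -21.59  65.75] rot [ 1.80e+02 -1.00e-02  9.31e+01] F [-0.36 -0.48  1.54] M [-0.072  0.078  0.036] gap 22.0
```

```bash
python3 -m crank '{"slide":[[0.0007,0,0],[0,0,0]],"twist":[0,0]}'; python3 -m crank '{"slide":[[0.0007,0,0],[0,0,0]],"twist":[0,0]}'; python3 rd.py
```

```text
time: 27.2
tool_pos: [474.6, -21.3, 65.8]
tcp_rot: [180.0, 0.0, 93.1]
ft_force: [-0.3, -3.8, 2.0]
finger_gap: 22.2
time: 27.4
tool_pos: [474.6, -21.3, 65.8]
tcp_rot: [180.0, 0.1, 93.1]
ft_force: [-0.3, -8.2, 2.2]
finger_gap: 22.1
t 27.7 p [474.65 -21.3   65.85] rot [1.7999e+02 1.0000e-01 9.3080e+01] F [-0.77 -7.32  2.31] M [-1.207  0.123  0.028] gap 22.2
```

```bash
python3 look.py d
python3 - <<'E'
from h import *
s=cam('scene'); crop(s,170,190,290,290,6,'pics/d2.png')
E
```

```text
p [474.63834327 -21.29108978  65.84358383] [0.01429798 0.0111643  0.01466601] rot [1.79990905e+02 9.96657023e-02 9.30818679e+01] F [-0.73603208 -6.44973095  2.23510992] 28.2
scene tip [200.3092475  223.84674176] tip+5up [199.92995468 221.57791946] +5y [202.07587906 222.48215473] col [253.28392124 242.69540596]
crop 157 186
top tip [225.74720062 279.20979175] tip+5up [225.21418905 278.91344854] +5y [225.45237054 276.71255275] col [284.98087986 269.80779737]
crop 184 237
```

View pics/d2.png

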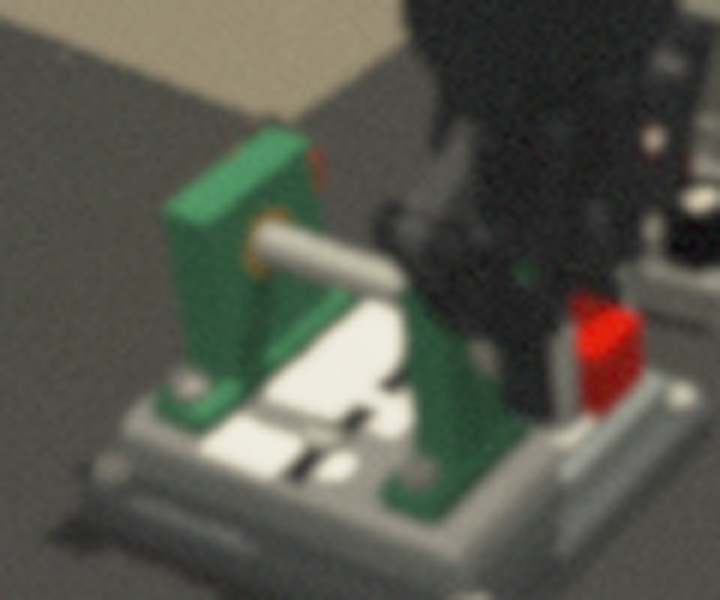

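The rod passes through the second block's rim (crop (268,240)) and the collar is at the first block. Release, then check the seat.

```bash
python3 -m crank '{"slide":[[0,0,0],[0,0,0],[0,0,0],[0,0,0],[0,0,0],[0,0,0],[0,0,0],[0,0,0]],"twist":[0,0,0,0,0,0,0,0]}' 0.35 20; python3 rd.py
python3 - <<'E'
from h import *
s=cam('wrist'); cv2.imwrite('pics/e1.png',s['img'][:,:,::-1])
s=cam('scene'); crop(s,170,190,290,290,6,'pics/e2.png')
E
```

```text
time: 29.05
tool_pos: [474.5, -20.3, 65.7]
tcp_rot: [180.0, -0.0, 93.1]
ft_force: [0.6, 1.2, -0.9]
finger_gap: 55.3
t 29.35 p [474.51 -20.27  65.69] rot [180.     0.    93.09] F [ 0.19 -0.01  0.15] M [ 0.023  0.002 -0.004] gap 55.3
```

View pics/e1.png

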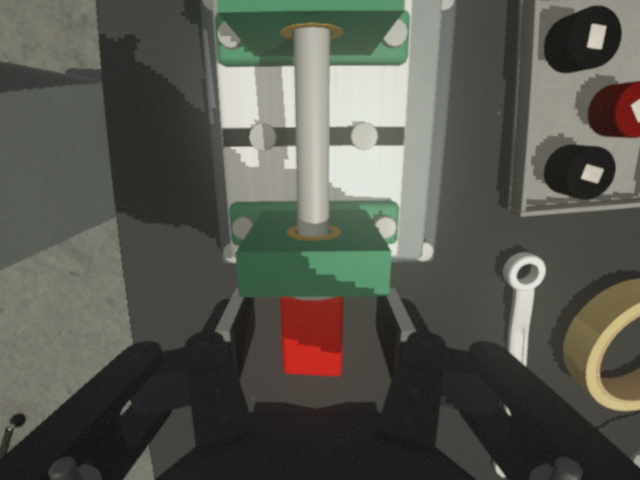

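View pics/e2.png

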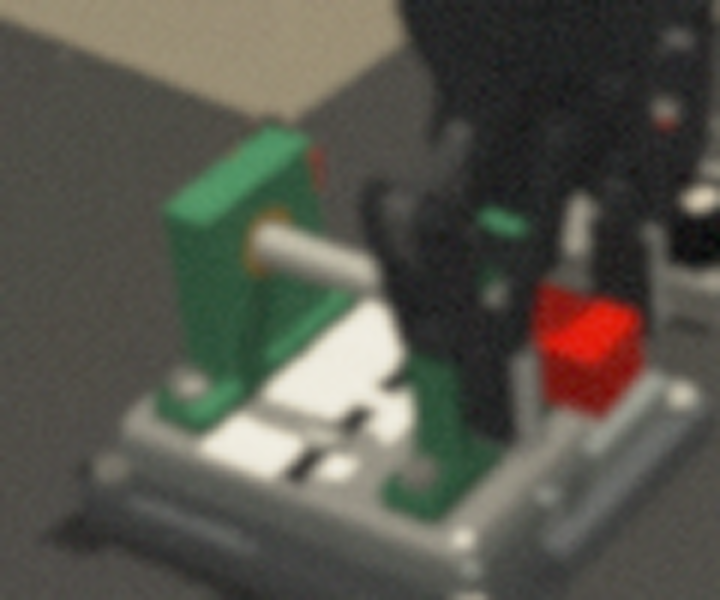

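```bash
python3 -m crank '{"slide":[[0,0,-0.01],[0,0,-0.03],[0,0,-0.04],[0,0,-0.04],[-0.04,0,-0.04],[-0.045,0,-0.02],[-0.045,0,0],[0,0,0]],"twist":[0,0,0,0,0,0,0,0]}'
python3 - <<'E'
from h import *
a=0
for i in range(5): s=cam('scene'); a=a+s['img'].astype(float)
s['img']=(a/5).astype(np.uint8); crop(s,195,210,295,285,8,'pics/f2.png'); crop(s,195,190,295,265,8,'pics/f3.png')
s=cam('top'); crop(s,215,225,315,305,8,'pics/f1.png')
E
```

```text
time: 30.25
tool_pos: [481.6, -150.3, 243.1]
tcp_rot: [179.9, 0.2, 92.8]
ft_force: [-0.6, -0.2, -0.1]
finger_gap: 55.5
```

View pics/f2.png

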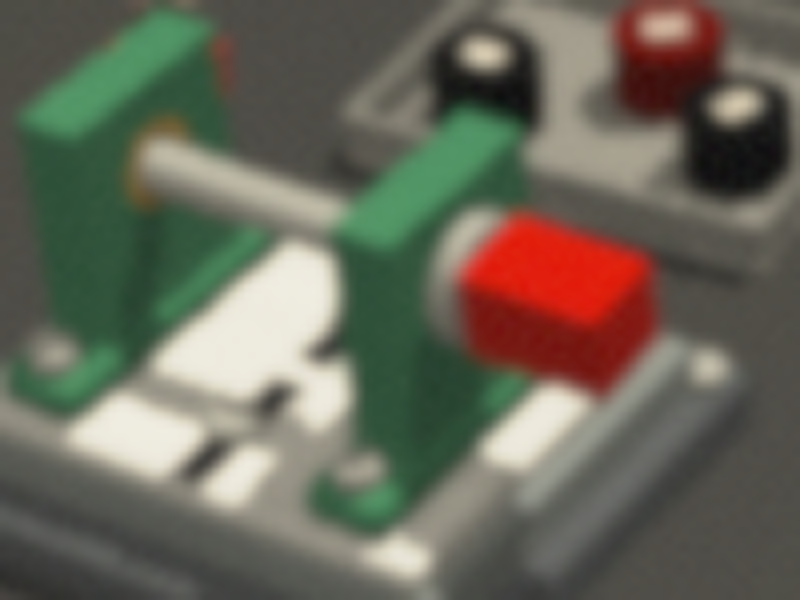

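View pics/f1.png

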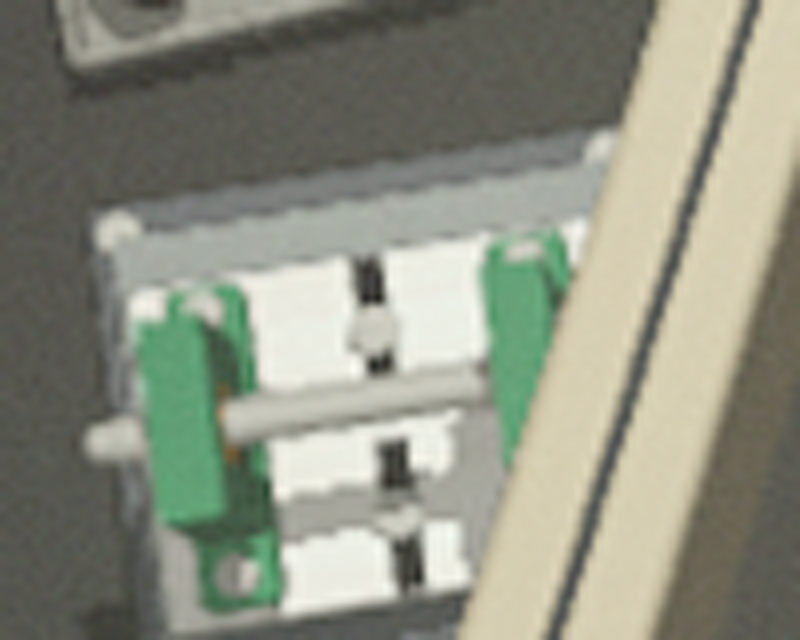

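```bash
python3 -m crank '{"slide":[[0,0,0.03],[0,0,0.03],[-0.002,0,0.03],[0,0,0]],"twist":[0,0,0,0]}'
python3 - <<'E'
from h import *
a=0
for i in range(5): s=cam('wrist'); a=a+s['img'].astype(float)
s['img']=(a/5).astype(np.uint8); 
c=proj(s,[[472.9,-1,84]])[0];print(c, proj(s,[[472.8,2.4,98],[472.8,2.4,84],[472.8,3.4,98]]))
x,y=c.astype(int); y0=max(0,y-60); crop(s,x-70,y0,x+70,y0+105,5.7,'pics/g.png')
E
```

```text
time: 30.95
tool_pos: [478.4, -145.1, 146.3]
tcp_rot: [-179.6, -0.2, 93.2]
ft_force: [-0.9, -0.1, -0.4]
finger_gap: 55.4
[310.53233198  -4.60169215] [[310.39675448 -22.22431116]
 [310.66819143 -11.54660523]
 [310.49866954 -24.43392489]]
```

View pics/g.png

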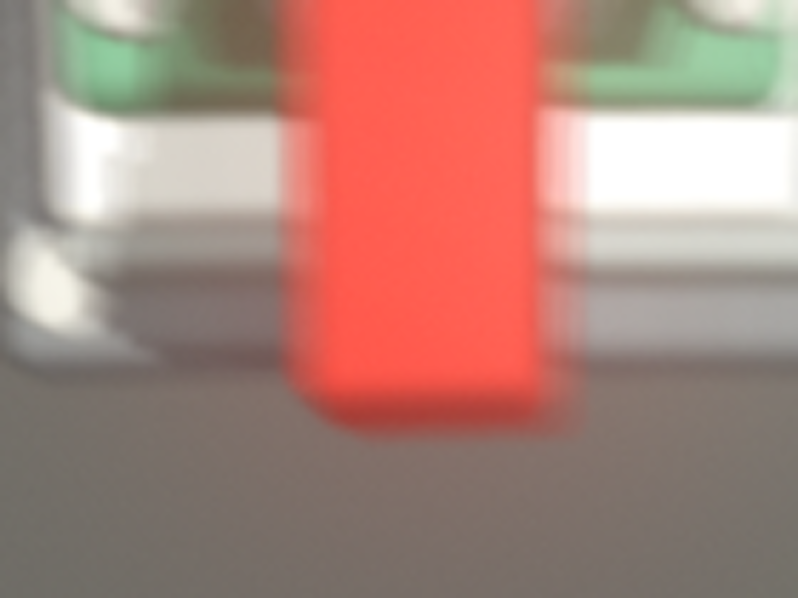

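The arm was still settling and the joint lies just out of frame. I move 35 mm forward and let it stand.

```bash
python3 -m crank '{"slide":[[0.02,0,-0.01],[0.025,0,-0.01],[0,0,0],[0,0,0],[0,0,0]],"twist":[0,0,0,0,0]}'
python3 - <<'E'
from h import *
s=cam('wrist')
c=proj(s,[[472.9,-1,84]])[0];print(c)
x,y=c.astype(int); y0=max(0,y-60); crop(s,x-70,y0,x+70,y0+105,5.7,'pics/g2.png')
E
```

```text
time: 31.7
tool_pos: [479.3, -103.0, 171.6]
tcp_rot: [179.9, 0.0, 93.1]
ft_force: [1.1, 0.0, -0.8]
finger_gap: 55.6
[312.58048623  86.17487564]
```

View pics/g2.png

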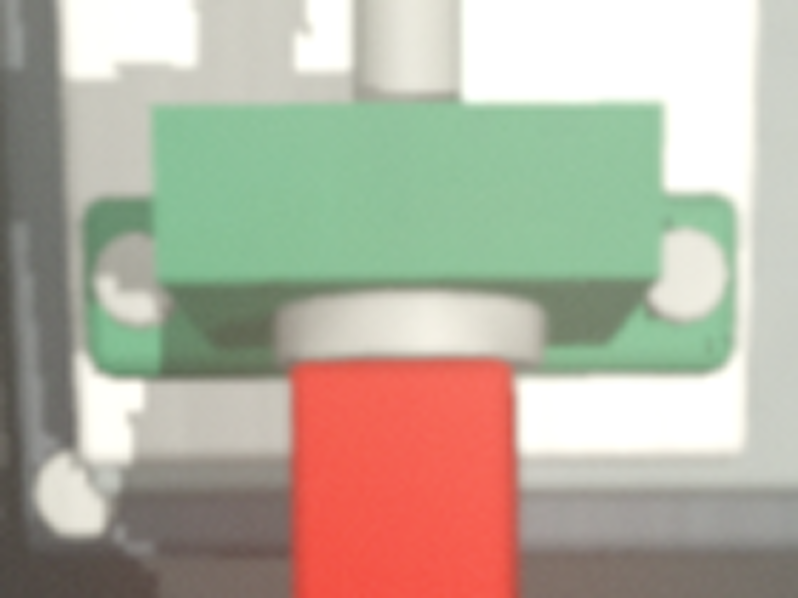

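Run:
```python
from h import *
s=cam('wrist'); z=83.6
c=proj(s,[[472.9,-1,84]])[0]; x,y=c.astype(int); y0=max(0,y-60)
# y of block top front edge from picture
for row in (279,281):
    lo,hi=-15,20
    for _ in range(40):
        m=(lo+hi)/2
        if proj(s,[[472.9,m,z+22]])[0][1]>y0+row/5.7: lo=m
        else: hi=m
    for g in(0,.5,1,2): 
        P=proj(s,[[472.9,m-g,z-.7+15],[472.9,m-g-6,z-.7+15]]); print(row,m,'gap',g,(P[:,1]-y0)*5.7)
```

```text
279 2.9335935599328877 gap 0 [290.43619061 352.93143853]
279 2.9335935599328877 gap 0.5 [295.67539277 358.10227895]
279 2.9335935599328877 gap 1 [300.9089304  363.26738739]
279 2.9335935599328877 gap 2 [311.35898715 373.58038893]
281 2.750046291853323 gap 0 [292.36013074 354.83029135]
281 2.750046291853323 gap 0.5 [297.59725421 359.99902817]
281 2.750046291853323 gap 1 [302.82871085 365.16203121]
281 2.750046291853323 gap 2 [313.27459884 375.47081668]
```

The collar's front edge is seen at row 290, where the calculation puts it for no gap, so it sits flush. I hand in.

```bash
python3 -c "
from bench import hand_in,status
print(status.sense()['ft_force'],status.sense()['time']); print(hand_in())"
```

```text
[ 0.08841217 -0.29483349 -0.42289661] 31.8
the job is handed in; nothing more can be done
None
```

The shaft is threaded through both green blocks with its collar against the first one. I released it, backed the gripper off and handed the job in at 31.8 s.

- **Finding the bore:** I located the rig and shaft in the camera images. I then felt the first block's top and side with the rod, using at most about 7 N sideways and about 5 N downwards. The side touch agreed with the camera estimate to a few tenths of a millimetre. The bore height came out about 2 to 3 mm higher by touch than by camera, so I used the touched value.
- **Threading:** the nose went through both blocks without hitting either face. The shaft pressed the second bore downwards with about 3 N near the end. The collar met the first block at the expected position, and I pressed it home with about 8 N.
- **Last checks:**
  - Seen from above with the wrist camera, the collar's front edge lies where it would with no gap. I estimate any gap at under 0.5 mm.
  - The nose sticks out beyond the second block, and the wrist force was about 0.5 N, so the robot is touching nothing.
- **What disagreed or was uncertain:**
  - My first estimate of the rod's tilt was unclear: one picture suggested a droop, while the touches suggested it was about level. It made no difference to the threading.
  - The gripper read a 22 mm opening on the 24 mm head.
- **Bystanders:** I did not go near the magnet or the loupe. I took no final picture to confirm they had not moved.

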